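Mark an instrument cassette at the guarded press

TASK

Push the blue-lidded instrument cassette along its guides until it is fully home against the press's end stop, sliding it without lifting it. Then reach down through the window of the yellow guard, without touching the guard, press the red lever pad all the way down, hold it down for a full second and let it come back up. Leave the cassette home, do not work the lever before it is there, and do not disturb the stamp, the ink bottle or the steel pot.

Things in the scene. Friction and masses are not known exactly. Their poses are not given: they have to be found in the camera images.
- press: Fixed marking press on the bench. Origin: at bench level, straight under the centre of the red lever pad (lever up). x: feed direction (the cassette is pushed towards +x); z up. White rear column from x = 75 to 135 mm, 123 mm high. With the cassette home its rear face is at x = -145 mm, 67 to 83 mm clear of the guard's front edge.
- bed_front (a point): Middle of the front edge of the aluminium bed on which the cassette slides, on its upper face, 8 mm above the bench; press x = -260 mm. Bed 110 mm wide (170 mm from x = -100 on to its end at x = +140). Two black guide rails along press x, inner faces at y = -43 and +43 mm, 8 mm wide, 8 mm high above the bed, from x = -240 to +10 mm.
- end_stop (a point): Middle of the front face of the dark steel end stop that the cassette's front face must meet, at press x = +5 mm, y = 0, 22 mm above the bench. The stop is 100 mm wide, its top 36 mm above the bench; it is rigid.
- guard: Yellow guard frame over the lever, level, axes as the press's. Origin: middle of its window, on the upper face, 150 mm above the bench. Window 100 x 100 mm, strips 20 mm wide (outside 140 x 140), 5 mm thick, four corner posts, clear side panels, open in front for the cassette. Adjustable: the window is up to 8 mm off the pad in x and y. The robot must not touch it.
- lever_pad (a point): Centre of the upper face of the round red pad (36 mm diameter) on the lever's free end, seen through the guard window, 20 mm below the guard's upper face when up. Pressed straight down 14 mm it meets its stop; a spring pushes back with about 4 N at first and 9 N at the stop, and lifts it again when let go.
- lever (a joint): Angle of the press lever about its hinge 95 mm behind the pad: 0 when up, 0.15 rad when pressed fully down to its stop.
- cassette_center (a point): Centre (half-way up) of the instrument cassette: aluminium box, blue lid, 150 mm along its x (feed direction), 80 mm wide, 35 mm tall, 0.25 to 0.5 kg, loose on the bed between the rails (3 mm play each side). On the lid, 45 mm behind this point, a thin steel carrying loop 19 mm high, 44 mm wide. Starts 35 to 75 mm short of home; home, this point is at press x = -70 mm.
- cassette_rear (a point): Middle of the cassette's rear end face (80 mm wide, 35 mm tall, faces away from the press), the face to push on; 75 mm behind its centre, half-way up. Home, it is at press x = -145 mm.
- stamp_center (a point): Bystander: hand stamp, black foot 46 x 36 mm with a blue top, 60 mm tall; point half-way up. Stands loose on the bench beside the press.
- ink_center (a point): Bystander: blue ink bottle with black cap, 38 mm diameter, 65 mm tall; point half-way up. Stands loose on the bench.
- gallipot_center (a point): Bystander: open steel pot, 68 mm diameter, 42 mm tall; point half-way up. Stands loose on the bench.
Things that resemble listed ones, but are neither listed nor needed, are in the scene too. There is more than one size of the part that bears cassette_center; the job needs the smallest.

How it is judged:
On the way, in this order (a step that is already met when the one before it is completed fails the run):
1. the cassette is pushed home against the stop (x of cassette_center in the frame of press above -0.075 m and y of cassette_center in the frame of press between -0.008 and 0.008 m), for 0.1 s.
2. the lever is pressed fully down and held, with the cassette home (all of step 1 and value of joint lever above 0.125 rad), for 0.7 s.
At the end, for the whole second after the job is handed in: The cassette lies flat on the bed between the rails within 5 mm of the end stop, and the lever is back up (under 0.02 rad), after it was pressed beyond 0.125 of 0.15 rad and held for at least 0.7 s with the cassette home (all of step 1 and z of cassette_center in the frame of press below 0.029 m and value of joint lever below 0.02 rad); the robot touches nothing.
It fails at once if the robot touches the yellow guard (contact force between any of the fingers, the arm and guard above 0.3 N).
It fails at once if the lever is pressed while the cassette is not home (value of joint lever above 0.05 rad and x of cassette_center in the frame of press below -0.079 m).
It fails at once if the cassette is lifted, or tipped up (z of cassette_center in the frame of press above 0.0355 m or angle between cassette_center's own z axis and vertical above 0.12 rad).
It fails at once if the stamp, ink bottle or steel pot is moved more than 15 mm or knocked over (distance of any of stamp_center, ink_center, gallipot_center from where it was at the start of the episode above 0.015 m or angle between any of stamp_center, ink_center, gallipot_center's own z axis and vertical above 0.3 rad).
It also fails if it takes over 51 s, if anything falls off the work surface, if the arm or the gripper's body presses on something with over 40 N, if the wrist force passes 120 N, or if a joint passes its speed limit or range.

ROBOT

A 6-joint arm with a two-finger parallel gripper is mounted at the origin on the work surface. World frame = base frame: x ahead of the robot, y to its left, z up, the work surface at z = 0. Lengths are in m, angles in rad, forces in N, time in s.
With the tool pointing down it reaches from about 0.3 to 0.875 m from the base axis. Payload 6.4 kg.
Tool frame: the origin (TCP) lies at the very end of the fingers, on their centre line; the grasp point (between the pads) lies 19 mm behind it; z points along the fingers, y is the line along which they close (so a half turn about z gives the same grasp; the last joint's range is limited). The gripper opens to 85 mm and grips with 20 to 120 N. Pads are 22 mm wide; open, the fingers measure 114 mm over their backs; the gripper's body (76 mm by 85 mm) begins 54 mm behind the grasp point. The pads swing forward as they close: fully open they stand 13 mm farther back than shut.
Start: joints at [0.94, 0.181, 1.607, -0, 1.354, -0.206], TCP at [0.237, 0.524, 0.231] pointing down, gripper open.
Joint ranges: [-2.99, 2.99], [-0.89, 2.07], [0.3, 2.58], [-1.14, 4.28], [0, 2.63], [-3.12, 3.12]. Speed limits (rad/s): [2.57, 2.57, 3.01, 3.14, 3.14, 3.14].

INTERFACE

Orientations are given as a unit quaternion [x, y, z, w].
In Python, from rig import monitor, grab_frame, order gives the robot as it stands.
- The arm moves only by the shell command python3 -m jog 'ROWS' [FORCE]. ROWS is JSON, a list that holds one entry, the list of rows, each a list of 7 numbers: the turn, a rotation vector about the world's x, y, z in rad, then the shift along the world's x, y, z in cm, then the finger opening in cm, from 0 to 8.54. A call has 1 to 10 rows; each row is the pose to reach, as a shift and turn from the pose commanded when the call began; what a row does not reach only later rows make up. A row lasts 1/12 s, in which the tool goes at most 41.7 mm and 7.16 degrees, less where a joint would pass 70% of its speed; a pose out of reach is approached as far as the arm can. A call with a gripper value outside its range is refused whole. The fingers move at their own pace and stop on an object; FORCE is the grip in N (left out, the last holds). Time passes only in rows, so rows that repeat a pose let the fingers close. It gives the time, the measured TCP pose, the force, the opening and the grip force at its end, in the units of the state.
- monitor.get_obs(): the state, without advancing time (a new reading comes with each control period).
- grab_frame(name): name is "scene" or "top" or "wrist"; returns a dict with "image" (400x640x3 uint8, red, green, blue), "fx", "fy", "cx", "cy" (pixels), "rvec" (rotation vector, rad) and "tvec" (3), from world to camera coordinates, as OpenCV has them; the wrist camera has in their place "hand_eye" (4x4, takes a point from camera to tool coordinates, whose origin is the TCP and whose axes are the flange's). Camera axes: x right, y down, z forward; pixel columns grow to the right and rows downward; lengths in m; the calibration is good to about 2 mm. A picture is of the moment at which its call begins: read the wrist's pose just before it. There is no depth.
- order.finish_job(): hands the job in; it is judged then, once.
The state is a dict: "t": time; "joint_pos": joint angles; "joint_velocities": joint speeds; "effort": joint torques, N m; "tcp_pos": TCP position; "ee_rot": TCP orientation; "force": force on the tool from outside, world axes, zero at the start; "moment": the same for the moment, N m; "finger_gap": opening from 0.0 (shut) to 1.0 (fully open); "grasp_force": force on a finger pad.
Only numpy, scipy, OpenCV 4.12 (cv2) and the standard library are available. Lean on these libraries where they do the work, as an engineer would, in place of code of your own. Each camera call takes 0.05 s, during which the arm holds its last target. There are 200 camera calls.

## Working session

There is one attempt and no reset: what is moved stays moved. The work goes in short steps, Python scripts to look and compute and a shell command to move; the robot and the scene stay as the last step left them, time stands still between calls to the robot, and variables do not carry over. Pictures are saved under pics/ and viewed, at most 10 in all, crops included, and the job is handed in when it is done.

```bash
mkdir -p pics
cat > h.py <<'E'
import cv2,numpy as np
from rig import monitor,grab_frame,order
from scipy.spatial.transform import Rotation as R
def save(n,f): cv2.imwrite('pics/'+f,cv2.cvtColor(grab(n)['image'],cv2.COLOR_RGB2BGR))
def cam(f,obs=None):
    # returns R_wc, origin
    if 'hand_eye' in f:
        T=np.eye(4);T[:3,:3]=R.from_quat(obs['ee_rot']).as_matrix();T[:3,3]=obs['tcp_pos']
        M=T@np.array(f['hand_eye']);return M[:3,:3],M[:3,3]
    A=R.from_rotvec(np.ravel(f['rvec'])).as_matrix();return A.T,-A.T@np.ravel(f['tvec'])
def ray(f,uv,z,obs=None):
    A,o=cam(f,obs);uv=np.atleast_2d(uv).astype(float)
    d=np.c_[(uv[:,0]-f['cx'])/f['fx'],(uv[:,1]-f['cy'])/f['fy'],np.ones(len(uv))]@A.T
    return o+d*((z-o[2])/d[:,2])[:,None]
def proj(f,P,obs=None):
    A,o=cam(f,obs);c=(np.atleast_2d(P)-o)@A
    return np.c_[c[:,0]/c[:,2]*f['fx']+f['cx'],c[:,1]/c[:,2]*f['fy']+f['cy']]
E
python3 - <<'E'
from h import *
import pickle
o=monitor.get_obs();print(o)
d={'obs':o}
for n in('scene','top'):
    d[n]=grab_frame(n);cv2.imwrite(f'pics/{n}0.png',d[n]['image'][:,:,::-1]);print(n,cam(d[n]),d[n]['fx'])
pickle.dump(d,open('f0.pkl','wb'))
E
```

```text
{'t': 0.0, 'joint_pos': array([ 9.39674176e-01,  1.81542104e-01,  1.60801861e+00,  1.12766088e-05,
        1.35381523e+00, -2.06292862e-01]), 'joint_velocities': array([-9.10339294e-04,  4.35130140e-05, -1.54975104e-04,  6.68200974e-04,
        3.38994460e-04,  2.23901902e-04]), 'effort': array([-1.96423271e-04, -4.44861245e+01, -3.51339912e+01, -2.88830179e-04,
        9.05823457e-03,  1.61025275e-05]), 'tcp_pos': array([0.23663324, 0.52343451, 0.23037844]), 'ee_rot': array([ 2.10821995e-01,  9.77524062e-01, -8.12383136e-04, -3.67554859e-04]), 'force': array([0.38323501, 1.0749748 , 0.61463533]), 'moment': array([-0.05599853, -0.00137675, -0.029106  ]), 'grasp_force': 0.0, 'finger_gap': 1.0010517917102644}
scene (array([[ 0.70477108,  0.45972145, -0.5403276 ],
       [ 0.70943143, -0.45904266,  0.53477741],
       [-0.00218477, -0.76022104, -0.64966084]]), array([ 1.24030588, -0.64926351,  0.93434175])) 507.9869523434687
top (array([[-0.02700501, -0.99892491,  0.03767968],
       [-0.99957418,  0.02740097,  0.01003193],
       [-0.0110536 , -0.03739272, -0.99923951]]), array([0.49144087, 0.01691304, 1.22154475])) 475.7335786616151
```

View pics/top0.png

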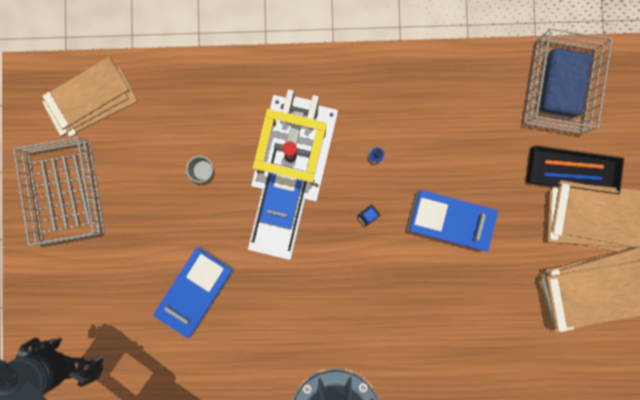

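View pics/scene0.png

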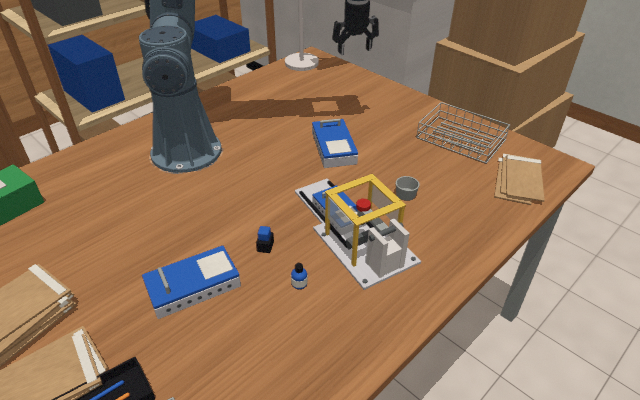

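The top view shows the bed with its cassette at (278,205), red pad at (290,150) and yellow guard at (290,145). The steel pot is at (200,170), stamp at (369,215) and ink bottle at (376,155). Cassette candidates are (278,205) on the bed, (193,292) loose, and (452,221) loose and larger. I choose the one on the bed between the rails, which is the smallest. Next I'll measure it and check it in a crop.

```bash
cat > m.py <<'E'
from h import *
import pickle
d=pickle.load(open('f0.pkl','rb'))
def cnts(f,lo,hi,box,k=2):
    hsv=cv2.cvtColor(f['image'],cv2.COLOR_RGB2HSV);m=cv2.inRange(hsv,lo,hi)
    x0,y0,x1,y1=box;q=np.zeros_like(m);q[y0:y1,x0:x1]=m[y0:y1,x0:x1]
    c,_=cv2.findContours(q,cv2.RETR_EXTERNAL,cv2.CHAIN_APPROX_NONE)
    return sorted(c,key=cv2.contourArea,reverse=True)[:k]
if __name__=='__main__':
    f=d['top']
    def rect(name,c,z):
        P=ray(f,c.reshape(-1,2),z)[:,:2]*1000
        r=cv2.minAreaRect(P.astype(np.float32));print(name,np.round(r[0],1),np.round(r[1],1),round(r[2],2),'area',cv2.contourArea(c));return r
    Y=cnts(f,(20,120,100),(35,255,255),(230,80,350,200));rect('guard',Y[0],.15)
    rd=cnts(f,(0,140,80),(8,255,255),(270,130,310,170),1)[0];rect('pad',rd,.13)
    for b,n in(((245,180,310,240),'cass'),((150,240,240,340),'A'),((400,180,500,260),'B')):
        for c in cnts(f,(100,120,60),(125,255,255),b): 
            if cv2.contourArea(c)>100: rect(n,c,.043)
    W=cnts(f,(0,0,170),(180,40,255),(235,180,312,265),3)
    for c in W:
        if cv2.contourArea(c)>80: rect('bed',c,.008); 
    # scene cross-check of the pad height
    s=d['scene'];c=cnts(s,(0,140,80),(8,255,255),(340,190,385,220),1)[0]
    print('pad scene',ray(s,c.reshape(-1,2).mean(0),.13)*1000)
    im=f['image'][80:270,225:400];cv2.imwrite('pics/crop1.png',cv2.resize(im,None,fx=4,fy=3.1,interpolation=cv2.INTER_CUBIC)[:,:,::-1] if 0 else cv2.resize(im,None,fx=3.1,fy=3.1,interpolation=cv2.INTER_CUBIC)[:,:,::-1])
E
python3 m.py
```

```text
guard [663.9  89.9] [142.4 143.6] 75.14 area 3638.5
pad [659.1  91.3] [32.5 30.9] 35.44 area 140.5
cass [543.9 124.2] [ 80.2 120.2] 74.64 area 1179.0
A [323.5 345.7] [104.8 197.8] 55.96 area 3303.5
B [ 483.4 -302.4] [198.4 104.5] 73.58 area 3282.5
bed [500.  125.5] [110.7 202.5] 68.9 area 1123.0
pad scene [[662.61118805  83.97535566 130.        ]]
```

View pics/crop1.png

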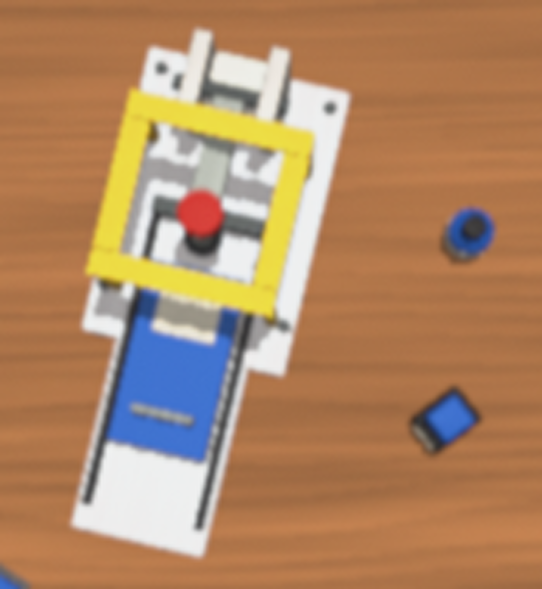

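The crop confirms it. The 80 mm wide blue cassette sits on the bed between black rails, with its rear edge at about (260,222)-(292,229) and its loop at about (277,213). The loose ones are about 105 mm wide, so they are the wrong size.

Run:
```python
from m import *
f=d['top'];a=np.radians(-15);u=np.array([np.cos(a),np.sin(a)]);v=np.array([-u[1],u[0]])
off=np.array([225,80]);cr=lambda *p:np.array(p)/3.1+off
bf=ray(f,cr((72,526),(204,556)),.008)[:,:2]*1e3; O=bf.mean(0)+260*u
print('bedfront',bf,np.linalg.norm(bf[1]-bf[0]),'O',O)
O=np.array([659.1,91.3])
L=lambda p:np.c_[(p-O)@u,(p-O)@v].round(1)
print('bf rel pad',L(bf))
print('rear rel pad',L(ray(f,cr((108,440),(207,462)),.043)[:,:2]*1e3))
print('guard',L(np.array([[663.9,89.9]])))
print('rails front',L(ray(f,cr((86,502),(200,528)),.016)[:,:2]*1e3))
for n,p,z in(('pot',(200,160),.042),('stamp',(370,213),.06)):print(n,L(ray(f,p,z)[:,:2]*1e3))
# scene: end stop/guard check
s=d['scene'];c=cnts(s,(20,120,100),(35,255,255),(315,170,415,270),1)[0]
print('wrist',grab_frame('wrist')['hand_eye'])
for g in(-190,-145-11):print('tcp for press x',g,O+g*u)
```

```text
bedfront [[422.82210174 211.18881359]
 [395.43260416 103.28058246]] 111.33000908880805 O [660.26806778  89.9417463 ]
bf rel pad [[-259.3   54.7]
 [-257.8  -56.7]]
rear rel pad [[-182.6   38. ]
 [-181.2  -43.1]]
guard [[ 5.  -0.1]]
rails front [[-236.8   47. ]
 [-235.7  -48.5]]
pot [[-67.3 220.3]]
stamp [[ -98.3 -220.7]]
wrist [[ 3.55092512e-04 -9.65231033e-01 -2.61398024e-01  6.61088811e-02]
 [ 9.99999899e-01  2.71040601e-04  3.57599021e-04 -5.26170014e-04]
 [-2.74316195e-04 -2.61398124e-01  9.65231032e-01 -1.43406947e-01]
 [ 0.00000000e+00  0.00000000e+00  0.00000000e+00  1.00000000e+00]]
tcp for press x -190 [475.57409301 140.47561857]
tcp for press x -156 [508.4155711  131.67577104]
```

```bash
python3 -m jog '[[[0,0,0.03,2,-3.5,0,3],[0,0,0.06,4,-7,0,3],[0,0,0.09,6,-10.5,0,3],[0,0,0.12,8,-14,0,3],[0,0,0.163,10,-17.5,0,3],[0,0,0.163,12,-21,0,3],[0,0,0.163,14,-24.5,0,3],[0,0,0.163,16,-28,0,3],[0,0,0.163,18,-31.5,0,3],[0,0,0.163,19.5,-34,0,3]]]'; python3 -m jog '[[[0,0,0,2.1,-3.7,-2,3],[0,0,0,2.1,-3.7,-4,3],[0,0,0,2.1,-3.7,-6,3],[0,0,0,2.1,-3.7,-8,3],[0,0,0,2.1,-3.7,-8,3],[0,0,0,2.1,-3.7,-8,3]]]'
python3 - <<'E'
from m import *
o=monitor.get_obs();print(o['tcp_pos'],R.from_quat(o['ee_rot']).as_matrix().round(3),o['finger_gap'],o['force'])
f=grab_frame('wrist');cv2.imwrite('pics/w1.png',f['image'][:,:,::-1])
O=np.array([660,90.5]);a=np.radians(-15);u=np.array([np.cos(a),np.sin(a)]);v=np.array([-u[1],u[0]])
for x,y,z in((-182,40,43),(-182,-40,43),(-182,0,25)):
    print((x,y,z),proj(f,np.r_[O+x*u+y*v,z]/1e3,o))
E
```

```text
t: 0.98
tcp_pos: [0.4329, 0.1811, 0.2313]
ee_rot: [0.131, 0.991, -0.0, 0.0]
force: [0.6, -0.4, 0.1]
finger_gap: 0.357
grasp_force: 0.0
t: 1.48
tcp_pos: [0.452, 0.1468, 0.1505]
ee_rot: [0.131, 0.991, -0.0, -0.002]
force: [0.3, 0.2, 0.8]
finger_gap: 0.349
grasp_force: 0.0
[0.45195883 0.14677256 0.15046591] [[-0.966  0.259 -0.003]
 [ 0.259  0.966 -0.   ]
 [ 0.003 -0.001 -1.   ]] 0.34946666738032317 [0.27399003 0.22169992 0.76255141]
(-182, 40, 43) [[362.57409966 231.33555348]]
(-182, -40, 43) [[273.70873719 231.28653071]]
(-182, 0, 25) [[318.15355761 224.35969352]]
```

View pics/w1.png

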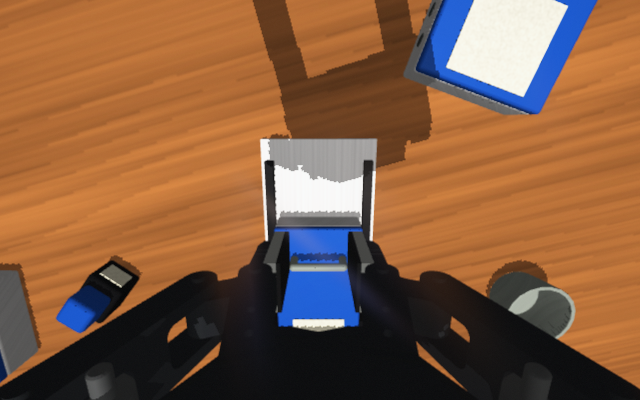

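The wrist view shows the bed (rows 140-220) and the lid's rear edge at row 228, columns 275-362, within 3 px of the prediction. The loop is at row 262. The stamp (100,295) and pot (530,300) are well clear. I'll descend behind the cassette and push.

```bash
python3 -m jog '[[[0,0,0,0,0,-2.5,3],[0,0,0,0,0,-5,3],[0,0,0,0,0,-7.5,3],[0,0,0,0,0,-10,3],[0,0,0,0,0,-11.5,3],[0,0,0,0,0,-12.5,3],[0,0,0,0,0,-13.2,3],[0,0,0,0,0,-13.2,3],[0,0,0,0,0,-13.2,3]]]'; python3 -m jog '[[[0,0,0,0.48,-0.13,0,3],[0,0,0,0.97,-0.26,0,3],[0,0,0,1.45,-0.39,0,3],[0,0,0,1.93,-0.52,0,3],[0,0,0,2.22,-0.6,0,3],[0,0,0,2.51,-0.67,0,3],[0,0,0,2.8,-0.75,0,3],[0,0,0,3.09,-0.83,0,3],[0,0,0,3.38,-0.91,0,3]]]'
```

```text
t: 2.28
tcp_pos: [0.4539, 0.1471, 0.0202]
ee_rot: [0.13, 0.991, 0.0, 0.001]
force: [-0.0, 0.7, -0.2]
finger_gap: 0.345
grasp_force: 0.0
t: 3.03
tcp_pos: [0.4867, 0.1378, 0.0191]
ee_rot: [0.13, 0.991, -0.0, -0.0]
force: [-2.5, 1.0, 0.6]
finger_gap: 0.353
grasp_force: 1.3
```

```bash
python3 -m jog '[[[0,0,0,0.29,-0.08,0,3],[0,0,0,0.58,-0.16,0,3],[0,0,0,0.87,-0.23,0,3],[0,0,0,1.16,-0.31,0,3],[0,0,0,1.45,-0.39,0,3],[0,0,0,1.64,-0.44,0,3],[0,0,0,1.84,-0.49,0,3]]]'; for i in 1 2 3; do python3 -m jog '[[[0,0,0,0.1,-0.03,0,3],[0,0,0,0.19,-0.05,0,3],[0,0,0,0.29,-0.08,0,3]]]'|egrep 'tcp|force'; done
```

```text
t: 3.62
tcp_pos: [0.5054, 0.1328, 0.0193]
ee_rot: [0.131, 0.991, -0.0, -0.0]
force: [-2.2, 0.3, 0.5]
finger_gap: 0.354
grasp_force: 1.1
tcp_pos: [0.508, 0.1322, 0.0193]
force: [-3.4, -0.1, 0.2]
grasp_force: 1.4
tcp_pos: [0.5079, 0.1321, 0.0189]
force: [-15.1, 5.1, 10.2]
grasp_force: 7.6
tcp_pos: [0.5079, 0.132, 0.0182]
force: [-22.2, 7.9, 16.2]
grasp_force: 11.8
```

The force jumped to over 20 N with no motion, at press x of about -146 for the rear face: the cassette is home. I'll back off, rise and look.

```bash
python3 -m jog '[[[0,0,0,-0.6,0.16,0,3],[0,0,0,-2,0.54,0,3],[0,0,0,-4,1.07,0,3],[0,0,0,-6,1.6,0,3],[0,0,0,-6,1.6,3,3],[0,0,0,-6,1.6,6.5,1.5],[0,0,0,-6,1.6,10,0],[0,0,0,-6,1.6,13.5,0],[0,0,0,-6,1.6,17,0],[0,0,0,-6,1.6,20.5,0]]]'; python3 -m jog '[[[0,0,0,0,0,2,0],[0,0,0,0,0,4,0],[0,0,0,0,0,4,0],[0,0,0,0,0,4,0]]]'
python3 - <<'E'
from m import *
o=monitor.get_obs();print(o['tcp_pos'],o['finger_gap'])
f=grab_frame('top');cv2.imwrite('pics/t2.png',cv2.resize(f['image'][80:270,225:400],None,fx=3.1,fy=3.1,interpolation=cv2.INTER_CUBIC)[:,:,::-1])
w=grab_frame('wrist');cv2.imwrite('pics/w2.png',w['image'][:,:,::-1])
O=np.array([660,90.5]);a=np.radians(-15);u=np.array([np.cos(a),np.sin(a)]);v=np.array([-u[1],u[0]])
for x,y,z in((-145,40,43),(-145,-40,43),(0,0,130)):
    print((x,y,z),proj(w,np.r_[O+x*u+y*v,z]/1e3,o),(proj(f,np.r_[O+x*u+y*v,z]/1e3)-[225,80])*3.1)
E
```

```text
t: 5.2
tcp_pos: [0.4543, 0.1464, 0.2268]
ee_rot: [0.131, 0.991, 0.0, 0.001]
force: [0.8, -0.0, -0.4]
finger_gap: -0.001
grasp_force: 0.0
t: 5.53
tcp_pos: [0.4551, 0.1465, 0.2657]
ee_rot: [0.131, 0.991, 0.0, 0.002]
force: [-0.2, 0.5, -0.3]
finger_gap: 0.0
grasp_force: 0.0
[0.4550859 0.1464939 0.2657107] 0.00047086894476460026
(-145, 40, 43) [[348.0897551 221.6262812]] [[117.6987743  392.59235402]]
(-145, -40, 43) [[286.71652568 221.63441189]] [[214.7849181  415.83008601]]
(0, 0, 130) [[317.36696863 366.40146605]] [[201.00163835 212.24206617]]
```

View pics/w2.png

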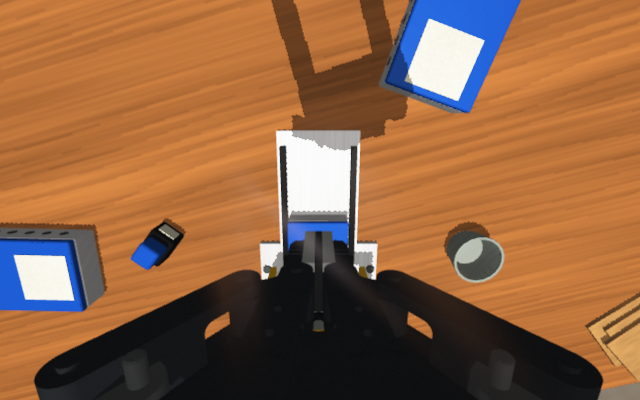

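Rear lid edge is at row 220 against 221.6 predicted, so the cassette is home; fingers are shut. Now above the window (z of the tips 0.266, guard top 0.150).

```bash
python3 -m jog '[[[0,0,0,2.5,-0.7,0,0],[0,0,0,5,-1.4,0,0],[0,0,0,7.5,-2.05,0,0],[0,0,0,10,-2.75,0,0],[0,0,0,12.5,-3.4,0,0],[0,0,0,15,-4.1,0,0],[0,0,0,17.5,-4.8,0,0],[0,0,0,19.5,-5.35,0,0],[0,0,0,20.7,-5.65,0,0],[0,0,0,20.7,-5.65,0,0]]]'; python3 -m jog '[[[0,0,0,0,0,-2,0],[0,0,0,0,0,-4,0],[0,0,0,0,0,-6,0],[0,0,0,0,0,-8,0],[0,0,0,0,0,-9,0],[0,0,0,0,0,-9.5,0],[0,0,0,0,0,-9.5,0],[0,0,0,0,0,-9.5,0]]]'
python3 - <<'E'
from m import *
o=monitor.get_obs();print(o['tcp_pos'],o['force'])
s=grab_frame('scene');w=grab_frame('wrist')
a=cv2.resize(s['image'][90:290,270:470],(500,500),interpolation=cv2.INTER_CUBIC);b=cv2.resize(w['image'][200:400,260:380],(300,500))
cv2.imwrite('pics/s3.png',np.hstack([a,b])[:,:,::-1])
print(proj(s,[o['tcp_pos']]))
E
```

```text
t: 6.47
tcp_pos: [0.6619, 0.0888, 0.2612]
ee_rot: [0.131, 0.991, -0.0, -0.001]
force: [-1.1, -0.7, -0.3]
finger_gap: -0.001
grasp_force: 0.0
t: 7.13
tcp_pos: [0.661, 0.0901, 0.1698]
ee_rot: [0.13, 0.991, 0.0, 0.0]
force: [-0.4, 0.3, 0.5]
finger_gap: -0.003
grasp_force: 0.0
[0.66100801 0.09012425 0.16984377] [-0.40850865  0.33876003  0.45303749]
[[365.3330093  190.20062607]]
```

View pics/s3.png

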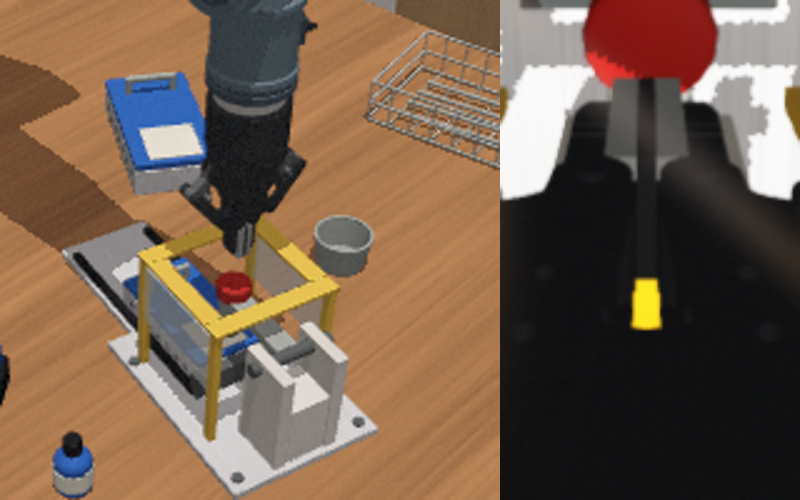

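In the left crop, the shut fingers are at (237,250) over the pad at (234,282), inside the window. The knuckles are about 60 mm above the tips and will stay above the guard. In the wrist crop, the pad is centred at column 651 and the fingers at 648. Pressing now.

```bash
python3 -m jog '[[[0,0,0,0.1,0,-1,0],[0,0,0,0.1,0,-2,0],[0,0,0,0.1,0,-3,0],[0,0,0,0.1,0,-3.6,0],[0,0,0,0.1,0,-4.1,0],[0,0,0,0.1,0,-4.5,0]]]'; python3 -m jog '[[[0,0,0,0,0,-0.3,0],[0,0,0,0,0,-0.6,0],[0,0,0,0,0,-0.8,0],[0,0,0,0,0,-0.8,0]]]'
```

```text
t: 7.73
tcp_pos: [0.6608, 0.0902, 0.1235]
ee_rot: [0.13, 0.991, -0.0, -0.001]
force: [-5.1, 0.4, 7.3]
finger_gap: -0.0
grasp_force: 3.9
t: 8.07
tcp_pos: [0.6607, 0.0903, 0.1171]
ee_rot: [0.13, 0.991, -0.0, -0.001]
force: [-8.8, 1.0, 10.1]
finger_gap: 0.001
grasp_force: 5.4
```

```bash
python3 -m jog '[[[0,0,0,0,0,-0.15,0],[0,0,0,0,0,-0.3,0],[0,0,0,0,0,-0.3,0]]]'; python3 -m jog '[[[0,0,0,0,0,-0.15,0],[0,0,0,0,0,-0.15,0],[0,0,0,0,0,-0.15,0],[0,0,0,0,0,-0.15,0]]]'
```

```text
t: 8.32
tcp_pos: [0.6608, 0.0904, 0.1166]
ee_rot: [0.13, 0.991, -0.0, -0.001]
force: [-16.3, 0.2, 23.0]
finger_gap: -0.0
grasp_force: 12.7
t: 8.65
tcp_pos: [0.6608, 0.0904, 0.1164]
ee_rot: [0.13, 0.991, -0.0, -0.001]
force: [-20.0, 0.0, 31.8]
finger_gap: 0.001
grasp_force: 16.6
```

At the stop (z stalled at 0.1164, force rising). I'll hold for 1.25 s, then release.

```bash
for i in 1 2; do python3 -m jog '[[[0,0,0,0,0,0,0],[0,0,0,0,0,0,0],[0,0,0,0,0,0,0],[0,0,0,0,0,0,0],[0,0,0,0,0,0,0],[0,0,0,0,0,0,0],[0,0,0,0,0,0,0],[0,0,0,0,0,0,0]]]'|egrep '^t:|tcp|force'; done; python3 -m jog '[[[0,0,0,0,0,0.5,0],[0,0,0,0,0,1,0],[0,0,0,0,0,1.5,0],[0,0,0,0,0,2.2,0],[0,0,0,0,0,4,0],[0,0,0,0,0,6.5,0],[0,0,0,0,0,9.5,0],[0,0,0,0,0,13,0],[0,0,0,0,0,16,0],[0,0,0,0,0,16,0]]]';python3 -m jog '[[[0,0,0,-3,0.8,0,0],[0,0,0,-6,1.6,0,0],[0,0,0,-9,2.4,0,0],[0,0,0,-12,3.2,0,0],[0,0,0,-15,4,0,0],[0,0,0,-18,4.8,0,0],[0,0,0,-21,5.6,0,0],[0,0,0,-21,5.6,0,0],[0,0,0,-21,5.6,0,0]]]'
python3 - <<'E'
from m import *
s=grab_frame('scene');t=grab_frame('top')
a=cv2.resize(s['image'][90:290,270:470],(500,500),interpolation=cv2.INTER_CUBIC);b=cv2.resize(t['image'][80:280,230:350],(300,500))
cv2.imwrite('pics/s4.png',np.hstack([a,b])[:,:,::-1])
for n,f,bx in(('before',d['scene'],0),('now',s,0)):
    c=cnts(f,(0,140,80),(8,255,255),(340,190,385,225),1)[0];print(n,c.reshape(-1,2).mean(0))
E
```

```text
t: 9.32
tcp_pos: [0.6608, 0.0904, 0.1164]
force: [-20.6, -0.0, 30.2]
grasp_force: 16.5
t: 9.98
tcp_pos: [0.6608, 0.0904, 0.1164]
force: [-19.5, -0.1, 30.7]
grasp_force: 16.5
t: 10.82
tcp_pos: [0.6653, 0.09, 0.2803]
ee_rot: [0.13, 0.991, 0.001, 0.006]
force: [0.6, 0.4, 1.7]
finger_gap: 0.003
grasp_force: 0.0
t: 11.57
tcp_pos: [0.4512, 0.1465, 0.272]
ee_rot: [0.13, 0.992, 0.0, 0.001]
force: [-0.1, -0.9, 0.9]
finger_gap: 0.001
grasp_force: 0.0
before [363.15 204.4 ]
now [363.1   204.425]
```

View pics/s4.png

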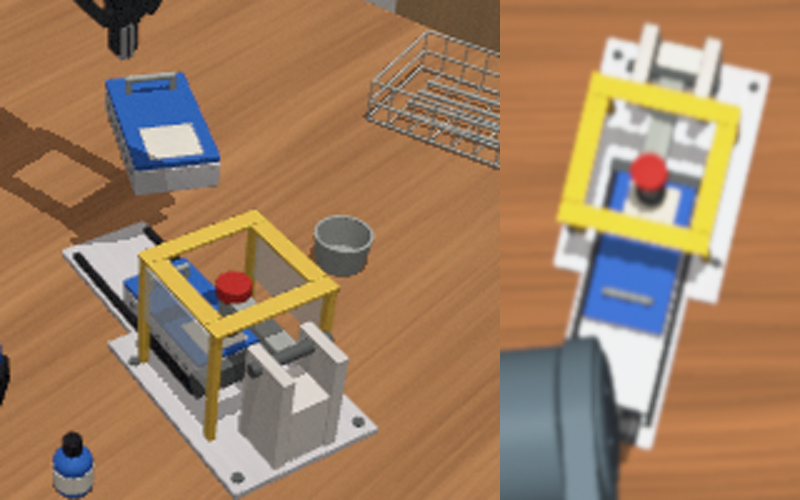

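The pad is back up, at the same pixel as before (363,204). The cassette is home against the stop and flat between the rails, the pot and bottle in view stand where they were, and the arm is clear.

```bash
python3 -c "
from rig import order;print(order.finish_job())"
```

```text
the job is handed in; nothing more can be done
None
```

I pushed the cassette home against the end stop, held the lever fully down for over a second and let it spring back up, then handed the job in at about 12 s; the hand-in returned no verdict.

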